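# Pack the table teams' glue sticks into the carry caddy

## Task

Pack the carry caddy for the next lesson: stand each team's glue stick (red, yellow, green and blue caps) upright on the floor of the caddy's cup of the same colour, setting each one down rather than dropping it. The black-capped glue stick is the teacher's and the slim red-capped one with the tapered top is a whiteboard marker: leave both standing where they are on the mat.

Things in the scene. Friction and masses are not known exactly. Their poses are not given: they have to be found in the camera images.
- glue_red: Glue stick with a red cap and a red foot, standing upright on the mat: round, 100 mm tall; white barrel 28 mm across; the cap is the top 38 mm (62 to 100 mm above the foot) and 31 mm across, the part to grip; foot 29 mm across; 30 to 60 g. Origin at the centre of its underside, z up along the stick.
- glue_yellow: Glue stick with a yellow cap and a yellow foot, standing upright on the mat: round, 100 mm tall; white barrel 28 mm across; the cap is the top 38 mm (62 to 100 mm above the foot) and 31 mm across, the part to grip; foot 29 mm across; 30 to 60 g. Origin at the centre of its underside, z up along the stick.
- glue_green: Glue stick with a green cap and a green foot, standing upright on the mat: round, 100 mm tall; white barrel 28 mm across; the cap is the top 38 mm (62 to 100 mm above the foot) and 31 mm across, the part to grip; foot 29 mm across; 30 to 60 g. Origin at the centre of its underside, z up along the stick.
- glue_blue: Glue stick with a blue cap and a blue foot, standing upright on the mat: round, 100 mm tall; white barrel 28 mm across; the cap is the top 38 mm (62 to 100 mm above the foot) and 31 mm across, the part to grip; foot 29 mm across; 30 to 60 g. Origin at the centre of its underside, z up along the stick.
- cup_red: Open round red cup, empty, fixed in the grey caddy. Origin: centre of its underside, 4 mm above the table; inner floor 4 mm and rim 60 mm above the origin; inside 67 mm across at the floor, 77 at the rim. The cups stand at the corners of a 92 x 170 mm rectangle, colours shuffled; midway between the two pairs a handle bar runs along the 92 mm direction, its top 101 mm above the table.
- cup_yellow: Open round yellow cup, empty, fixed in the grey caddy. Origin: centre of its underside, 4 mm above the table; inner floor 4 mm and rim 60 mm above the origin; inside 67 mm across at the floor, 77 at the rim. The cups stand at the corners of a 92 x 170 mm rectangle, colours shuffled; midway between the two pairs a handle bar runs along the 92 mm direction, its top 101 mm above the table.
- cup_green: Open round green cup, empty, fixed in the grey caddy. Origin: centre of its underside, 4 mm above the table; inner floor 4 mm and rim 60 mm above the origin; inside 67 mm across at the floor, 77 at the rim. The cups stand at the corners of a 92 x 170 mm rectangle, colours shuffled; midway between the two pairs a handle bar runs along the 92 mm direction, its top 101 mm above the table.
- cup_blue: Open round blue cup, empty, fixed in the grey caddy. Origin: centre of its underside, 4 mm above the table; inner floor 4 mm and rim 60 mm above the origin; inside 67 mm across at the floor, 77 at the rim. The cups stand at the corners of a 92 x 170 mm rectangle, colours shuffled; midway between the two pairs a handle bar runs along the 92 mm direction, its top 101 mm above the table.
- glue_black: The teacher's glue stick, black cap and foot, otherwise like the others (100 mm tall, cap 31 mm across): stays where it stands. Origin at the centre of its underside, z up. All sticks and the marker stand, 70 mm or more apart between centres, on a 2 mm thick, 300 mm square mat, with an eraser and a sharpener under 15 mm high between them.
- marker: A whiteboard marker standing upright on the mat: white barrel 25 mm across, red cap that tapers to 17 mm at its top, with a white end plug and a clip, 118 mm tall, about 35 g; stays where it stands. Origin at the centre of its underside, z up.
Mind the look-alikes: they are no part of the job. There is more than one size of the glue_yellow; the one meant has the size given above.

How it is judged:
At the end, for the whole second after the job is handed in: Each team glue stick stands upright (within 0.15 rad) on the floor of its colour's cup (foot within 24 mm of the cup's axis, under 12 mm above its underside), released and at rest; the black-capped stick and the marker stand upright within 30 mm of where they started (horizontal distance between glue_red and cup_red below 0.024 m and z of glue_red in the frame of cup_red below 0.012 m and angle between each of glue_red, glue_yellow, glue_green, glue_blue, glue_black, marker's own z axis and vertical below 0.15 rad and linear speed of each of glue_red, glue_yellow, glue_green, glue_blue, glue_black, marker below 0.02 m/s and contact force between the fingers and glue_red below 0.1 N and horizontal distance between glue_yellow and cup_yellow below 0.024 m and z of glue_yellow in the frame of cup_yellow below 0.012 m and contact force between the fingers and glue_yellow below 0.1 N and horizontal distance between glue_green and cup_green below 0.024 m and z of glue_green in the frame of cup_green below 0.012 m and contact force between the fingers and glue_green below 0.1 N and horizontal distance between glue_blue and cup_blue below 0.024 m and z of glue_blue in the frame of cup_blue below 0.012 m and contact force between the fingers and glue_blue below 0.1 N and distance of each of glue_black, marker from where it was at the start of the episode below 0.03 m); the robot touches nothing.
It fails at once if a glue stick is dropped (falls freely faster than 0.7 m/s, that is from more than about 25 mm) ((linear speed of glue_red above 0.7 m/s and contact force between the fingers and glue_red below 0.05 N) or (linear speed of glue_yellow above 0.7 m/s and contact force between the fingers and glue_yellow below 0.05 N) or (linear speed of glue_green above 0.7 m/s and contact force between the fingers and glue_green below 0.05 N) or (linear speed of glue_blue above 0.7 m/s and contact force between the fingers and glue_blue below 0.05 N)).
It fails at once if the teacher's black-capped glue stick is moved by more than 30 mm or knocked over (distance of glue_black from where it was at the start of the episode above 0.03 m or angle between glue_black's own z axis and vertical above 0.5 rad).
It fails at once if the board marker is moved by more than 30 mm or knocked over (distance of marker from where it was at the start of the episode above 0.03 m or angle between marker's own z axis and vertical above 0.5 rad).
It also fails if it takes over 112 s, if anything falls off the work surface, if the arm or the gripper's body presses on something with over 40 N, if the wrist force passes 120 N, or if a joint passes its speed limit or range.

## Robot

A 6-joint arm with a two-finger parallel gripper is mounted at the origin on the work surface. World frame = base frame: x ahead of the robot, y to its left, z up, the work surface at z = 0. Lengths are in m, angles in rad, forces in N, time in s.
With the tool pointing down it reaches from about 0.275 to 0.825 m from the base axis. Payload 4.9 kg.
Tool frame: the origin (TCP) lies at the very end of the fingers, on their centre line; the grasp point (between the pads) lies 19 mm behind it; z points along the fingers, x is the direction in which the jaws open and shut, and the axes are right-handed (so a half turn about z gives the same grasp; the last joint's range is limited). The gripper opens to 85 mm and grips with 20 to 120 N. Pads are 22 mm wide; open, the fingers measure 114 mm over their backs; the gripper's body (76 mm by 85 mm) begins 54 mm behind the grasp point. The pads swing forward as they close: fully open they stand 13 mm farther back than shut.
Start: joints at [-1.302, 0.326, -0.193, 1.052, 0, 1.437], TCP at [0.216, -0.506, 0.231] pointing down, gripper open.
Joint ranges: [-2.65, 2.65], [-0.97, 1.79], [-1.3, 1.35], [-1.93, 2.1], [-1.47, 1.37], [-3.14, 3.14]. Speed limits (rad/s): [2.57, 2.57, 3.14, 3.14, 3.14, 3.14].

## Interface

Orientations are given as a unit quaternion [x, y, z, w].
In Python, from station import bot, cams gives the robot as it stands. The module is installed in compiled form; this text tells all that it offers.
- The arm moves only by the shell command python3 -m creep 'ROWS' [OPENING]. ROWS is JSON, a list of rows, each a list of 2 entries, a list of its own where there are three numbers: the shift along the tool's x, y, z in m, then the turn about the tool's z in degrees. In form: [[[tx, ty, tz], turn], ...]. A call has 1 to 10 rows; each row is the pose to reach, as a shift and turn from the pose commanded when the call began, along the tool's axes at that moment; what a row does not reach only later rows make up. A row lasts 1/10 s, in which the tool goes at most 50 mm and 8.59 degrees, less where a joint would pass 70% of its speed; a pose out of reach is approached as far as the arm can. A call with a gripper value outside its range is refused whole. OPENING is the finger opening in m, from 0 to 0.0854, set as the call begins (- or left out, the last holds). The fingers move at their own pace and stop on an object; the grip force is fixed at half the most. Time passes only in rows, so rows that repeat a pose let the fingers close. It gives the time, the measured TCP pose, the force and the opening at its end, in the units of the state.
- bot.get_obs(): the state, without advancing time (a new reading comes with each control period).
- cams.snapshot(name): name is "scene" or "top"; returns the picture (400x640x3 uint8, red, green, blue); there is no depth.
- cams.calibration(name): a dict with "intrinsics" (3x3 intrinsics, pixels), "D" ([k1, k2, p1, p2, k3] as OpenCV has them; the pictures are not rectified), "R" (3x3) and "t" (3): a world point X has camera coordinates R X + t. Camera axes: x right, y down, z forward; pixel columns grow to the right and rows downward; lengths in m; the calibration is good to about 2 mm. A picture is of the moment at which its call begins. calibration takes no time and is no camera call.
- bot.sign_off(): hands the job in, once; it reports no verdict.
The state is a dict: "t": time; "joint_positions": joint angles; "dq": joint speeds; "effort": joint torques, N m; "tcp_pos": TCP position; "tool_rot": TCP orientation; "contact_force": force on the tool from outside, world axes, zero at the start; "moment": the same for the moment, N m; "opening": finger opening in m.
Only numpy, scipy, OpenCV 4.12 (cv2) and the standard library are available. Lean on these libraries where they do the work, as an engineer would, in place of code of your own. Each camera call takes 0.05 s, during which the arm holds its last target.

## Working session

There is one attempt and no reset: what is moved stays moved. The work goes in short steps, Python scripts to look and compute and a shell command to move; the robot and the scene stay as the last step left them, time stands still between calls to the robot, and variables do not carry over. Pictures are saved under pics/ and viewed, and the job is handed in when it is done.

```bash
mkdir -p pics; python3 - <<'E'
from station import bot,cams
import cv2,numpy as np
print(bot.get_obs())
for n in("scene","top"):
    im=cams.snapshot(n); cv2.imwrite(f"pics/{n}0.png",im[:,:,::-1]); 
    print(n,cams.calibration(n))
E
```

```text
{'t': 0.0, 'joint_positions': array([-1.30219428e+00,  3.26955067e-01, -1.93613216e-01,  1.05204078e+00,
       -9.11699297e-06,  1.43659592e+00]), 'dq': array([-0.00047936, -0.00118186,  0.00156017,  0.00026932,  0.00045392,
       -0.0014083 ]), 'effort': array([-1.10216864e-03, -4.43393469e+01,  2.62440223e+01,  1.55297422e-02,
       -7.97588973e-05,  6.86612452e-06]), 'tcp_pos': array([ 0.21544169, -0.50537862,  0.23048465]), 'tool_rot': array([ 8.34265215e-01, -5.51362612e-01, -6.85489005e-04, -5.92983756e-04]), 'contact_force': array([ 0.76984155, -0.74207013,  0.78809119]), 'moment': array([ 0.01231661, -0.02490506, -0.05096232]), 'opening': 0.0855892693617853}
scene {'intrinsics': array([[459.24498128,   0.        , 310.40441633],
       [  0.        , 459.24498128, 193.24931013],
       [  0.        ,   0.        ,   1.        ]]), 'D': array([-0.00157526,  0.        ,  0.        ,  0.        ,  0.        ]), 'R': array([[-0.56338632,  0.82595051,  0.02003995],
       [ 0.54076291,  0.38697932, -0.74687514],
       [-0.62463696, -0.40994238, -0.66466226]]), 't': array([ 0.30372218, -0.27054263,  1.25675531])}
top {'intrinsics': array([[433.4773902 ,   0.        , 310.71949201],
       [  0.        , 433.4773902 , 201.48679994],
       [  0.        ,   0.        ,   1.        ]]), 'D': array([-0.00466612,  0.        ,  0.        ,  0.        ,  0.        ]), 'R': array([[ 0.01971081, -0.99910422,  0.03744654],
       [-0.99000693, -0.02473479, -0.13883254],
       [ 0.13963441, -0.03433583, -0.98960764]]), 't': array([-0.02732405,  0.51927793,  0.95802124])}
```

View pics/scene0.png

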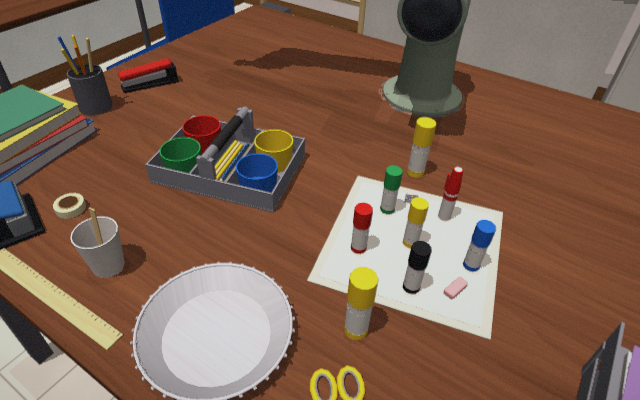

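View pics/top0.png

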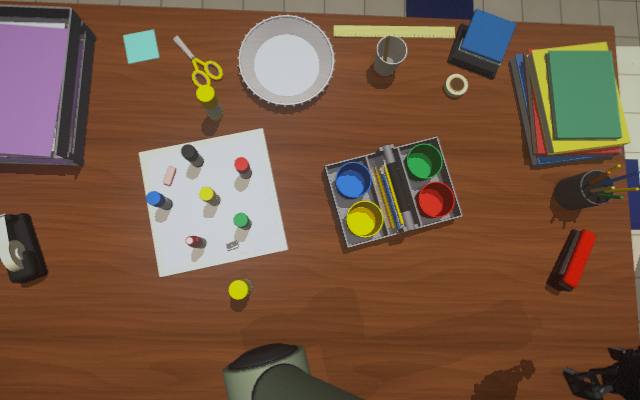

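```bash
cat > h.py <<'E'
import cv2,numpy as np
from station import bot,cams
from scipy.optimize import least_squares
C={n:cams.calibration(n) for n in("scene","top")}
def proj(n,X):
    c=C[n]; return cv2.projectPoints(np.asarray(X,float).reshape(-1,1,3),cv2.Rodrigues(c["R"])[0],c["t"],c["intrinsics"],c["D"])[0][:,0]
def back(n,u,z):
    c=C[n]; p=cv2.undistortPoints(np.array([[u]],float),c["intrinsics"],c["D"])[0,0]
    d=c["R"].T@[p[0],p[1],1]; o=-c["R"].T@c["t"]; return (o+d*(z-o[2])/d[2])
def mask(im,col):
    h=cv2.cvtColor(im,cv2.COLOR_RGB2HSV); H,S,V=[h[...,i].astype(int) for i in range(3)]
    ok=(S>150)&(V>60)
    r={"red":((H<5)|(H>172))&(S>185),"yellow":(H>24)&(H<34)&(S>180),"green":(H>45)&(H<85),"blue":(H>100)&(H<125),"black":V<55}[col]
    return ((r&(ok if col!="black" else True))*255).astype(np.uint8)
def blobs(im,col,amin=40):
    n,l,s,c=cv2.connectedComponentsWithStats(mask(im,col))
    return [(int(s[i,4]),c[i].round(1).tolist(),s[i,:4].tolist(),l==i) for i in range(1,n) if s[i,4]>=amin]
a=np.linspace(0,2*np.pi,40,endpoint=False)
def hullc(P):
    m=cv2.moments(cv2.convexHull(P.astype(np.float32)));return np.array([m["m10"],m["m01"]])/m["m00"],m["m00"]
def cyl(n,x,y,z0,z1,r): 
    P=np.vstack([np.c_[x+r*np.cos(a),y+r*np.sin(a),a*0+z] for z in(z0,z1)]);return hullc(proj(n,P))
def mh(m):
    ys,xs=np.nonzero(m);return hullc(np.c_[xs,ys])
E
python3 - <<'E'
from h import *
ims={n:cv2.imread(f"pics/{n}0.png")[:,:,::-1].copy() for n in C}
for n in ims:
    for c in("red","yellow","green","blue","black"):
        print(n,c,[(b[0],b[1],b[2],*back(n,b[1],.083)[:2].round(3)) for b in blobs(ims[n],c)][:12])
t=ims["top"][110:290,120:300]; cv2.imwrite("pics/topz.png",cv2.resize(t,None,fx=3.3,fy=3.3,interpolation=3)[:,:,::-1])
E
```

```text
scene red [(496, [144.2, 69.0], [118, 58, 54, 23], np.float64(0.446), np.float64(-0.573)), (854, [201.9, 129.4], [183, 115, 38, 39], np.float64(0.557), np.float64(-0.265)), (318, [453.3, 182.2], [444, 169, 19, 26], np.float64(0.412), np.float64(0.231)), (398, [362.2, 215.6], [353, 203, 19, 26], np.float64(0.587), np.float64(0.137))]
scene yellow [(174, [425.9, 122.1], [416, 117, 20, 11], np.float64(0.252), np.float64(0.107)), (145, [275.2, 143.5], [255, 130, 38, 23], np.float64(0.507), np.float64(-0.11)), (58, [224.6, 154.5], [215, 141, 21, 28], np.float64(0.595), np.float64(-0.168)), (73, [228.1, 160.9], [216, 144, 26, 34], np.float64(0.606), np.float64(-0.148)), (159, [419.2, 203.4], [411, 198, 17, 12], np.float64(0.502), np.float64(0.204)), (479, [363.3, 278.4], [350, 268, 27, 22], np.float64(0.702), np.float64(0.204)), (326, [349.8, 383.4], [337, 366, 27, 34], np.float64(0.851), np.float64(0.269)), (281, [322.7, 384.4], [310, 369, 27, 31], np.float64(0.871), np.float64(0.243))]
scene green [(950, [179.9, 153.2], [160, 138, 40, 34], np.float64(0.642), np.float64(-0.241)), (329, [3
[... 2735 characters left out ...]
9, 38, 11], np.float64(0.65), np.float64(-0.253)), (44, [376.3, 154.3], [368, 150, 16, 8], np.float64(0.623), np.float64(-0.159)), (93, [412.1, 173.6], [405, 158, 21, 23], np.float64(0.582), np.float64(-0.239)), (314, [397.4, 183.8], [387, 162, 24, 50], np.float64(0.558), np.float64(-0.206)), (1417, [580.5, 191.4], [554, 171, 65, 39], np.float64(0.551), np.float64(-0.621)), (1652, [25.5, 248.5], [5, 213, 43, 71], np.float64(0.398), np.float64(0.585)), (565, [560.9, 266.1], [547, 230, 30, 61], np.float64(0.384), np.float64(-0.566)), (979, [262.3, 355.5], [227, 343, 72, 28], np.float64(0.188), np.float64(0.08)), (2433, [609.8, 377.3], [563, 346, 77, 54], np.float64(0.151), np.float64(-0.658))]
```

```bash
python3 - <<'E'
import cv2
t=cv2.imread("pics/scene0.png")[105:345,300:520]; cv2.imwrite("pics/scenez.png",cv2.resize(t,None,fx=2.5,fy=2.5,interpolation=3))
E
```

```text
(no output)
```

View pics/scenez.png

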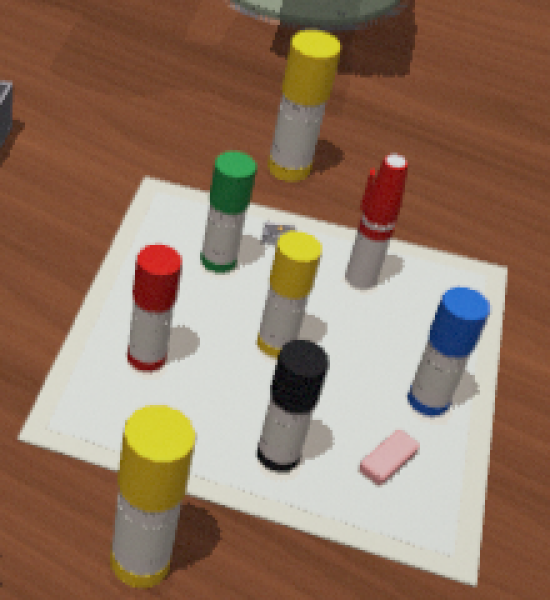

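View pics/topz.png

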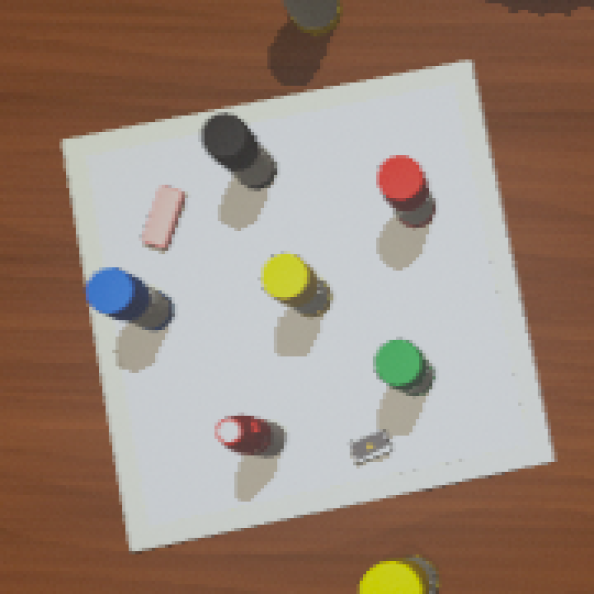

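The crops show six uprights on the mat. Yellow candidates are top (207,194) on the mat, (206,93) far off the mat and (238,290) near off the mat. The last two look wider and taller and stand off the mat, so the mat one is meant. The red candidates are the glue at top (243,163), a blunt cylinder, and the tapered, white-tipped marker at (195,241). Black is at (190,153).

```bash
cat > m.py <<'E'
from h import *
def lmask(im,col):
    h=cv2.cvtColor(im,cv2.COLOR_RGB2HSV); H,S,V=[h[...,i].astype(int) for i in range(3)]
    ok=(S>110)&(V>40)
    r={"red":((H<4)|(H>172)),"yellow":(H>23)&(H<36),"green":(H>45)&(H<88),"blue":(H>98)&(H<125),"black":(V<75)&(S<80)}[col]
    return ((r&(ok if col!="black" else True))*255).astype(np.uint8)
def roi(im,col,c,r=18):
    m=lmask(im,col); w=np.zeros_like(m); x,y=map(int,c); w[max(0,y-r):y+r,max(0,x-r):x+r]=m[max(0,y-r):y+r,max(0,x-r):x+r]
    n,l,s,_=cv2.connectedComponentsWithStats(w); return l==1+np.argmax(s[1:,4])
def fit(ms,z0,z1,r,x0):
    obs={n:mh(m) for n,m in ms.items()}
    f=lambda p:np.concatenate([cyl(n,*p,z0,z1,r)[0]-obs[n][0] for n in obs])
    s=least_squares(f,x0);return s.x,s.fun,{n:(obs[n][1]/cyl(n,*s.x,z0,z1,r)[1]).round(2) for n in obs}
E
cat > m1.py <<'E'
from m import *
ims={n:cv2.imread(f"pics/{n}0.png")[:,:,::-1].copy() for n in C}
S={"red":((362,216),(243,165)),"yellow":((417,212),(207,194)),"green":((392,177),(241,220)),"blue":((483,233),(154,199)),"black":((419,255),(190,153))}
for c,(s,t) in S.items():
    for sel in (("scene","top"),("top",),("scene",)):
        ms={n:roi(ims[n],c,{"scene":s,"top":t}[n]) for n in sel}
        x,f,a=fit(ms,.064,.102,.0155,(.5,.2)); print(c,sel,x.round(4),f.round(1),a)
U={"red":((202,130),(435,200)),"yellow":((274,148),(364,219)),"green":((180,153),(424,161)),"blue":((257,171),(353,180))}
P={}
for c,(s,t) in U.items():
    m=roi(ims["top"],c,t,22); x,f,a=fit({"top":m},.060,.064,.040,(.55,-.2)); P[c]=x; print("cup",c,x.round(4),a)
ord_=["blue","yellow","red","green"]
L=np.array([[-85,46],[-85,-46],[85,-46],[85,46]])/1e3
g=lambda p:(np.array([P[c] for c in ord_])-(p[:2]+L@np.array([[np.cos(p[2]),np.sin(p[2])],[-np.sin(p[2]),np.cos(p[2])]]))).ravel()
best=min((least_squares(g,[.55,-.2,th]) for th in np.linspace(-3,3,9)),key=lambda s:s.cost)
print(best.x,(best.fun*1e3).round(1)); q=np.array([P[c] for c in ord_])-best.fun.reshape(4,2)
for c,v in zip(ord_,q): print("CUP",c,v.round(4))
E
python3 m1.py
```

```text
Traceback (most recent call last):
  File "m1.py", line 7, in <module>
    x,f,a=fit(ms,.064,.102,.0155,(.5,.2)); print(c,sel,x.round(4),f.round(1),a)
          ~~~^^^^^^^^^^^^^^^^^^^^^^^^^^^^
  File "m.py", line 13, in fit
    s=least_squares(f,x0);return s.x,s.fun,{n:(obs[n][1]/cyl(n,*s.x,z0,z1,r)[1]).round(2) for n in obs}
                                              ^^^^^^^^^^^^^^^^^^^^^^^^^^^^^^^^^^^^^^^^
AttributeError: 'float' object has no attribute 'round'
```

```bash
sed -i 's/(obs\[n\]\[1\]\/cyl(n,\*s.x,z0,z1,r)\[1\]).round(2)/round(obs[n][1]\/cyl(n,*s.x,z0,z1,r)[1],2)/' m.py; sed -i 's/least_squares(f,x0)/least_squares(f,x0,diff_step=1e-3)/' m.py; python3 m1.py
```

```text
red ('scene', 'top') [0.5906 0.1391] [0.  1.4 0.7 1.1] {'scene': 0.85, 'top': 0.62}
red ('top',) [0.593  0.1407] [-0.  0.] {'top': 0.62}
red ('scene',) [0.5877 0.1374] [ 0. -0.] {'scene': 0.85}
yellow ('scene', 'top') [0.5159 0.2084] [-0.4  5.3  2.1  4.1] {'scene': 0.36, 'top': 0.66}
yellow ('top',) [0.5249 0.2133] [-0.  0.] {'top': 0.65}
yellow ('scene',) [0.503  0.2034] [-0. -0.] {'scene': 0.37}
green ('scene', 'top') [0.4684 0.135 ] [0.2 1.2 0.7 0.7] {'scene': 0.84, 'top': 0.65}
green ('top',) [0.4699 0.1366] [-0. -0.] {'top': 0.65}
green ('scene',) [0.4653 0.1331] [0. 0.] {'scene': 0.84}
blue ('scene', 'top') [0.5107 0.3219] [0.9 1.6 2.  1. ] {'scene': 0.84, 'top': 0.58}
blue ('top',) [0.5129 0.3263] [-0.  0.] {'top': 0.57}
blue ('scene',) [0.5081 0.3195] [0. 0.] {'scene': 0.85}
black ('scene', 'top') [0.6134 0.2535] [0.  0.4 0.3 0.4] {'scene': 0.85, 'top': 0.77}
black ('top',) [0.6143 0.2542] [ 0. -0.] {'top': 0.77}
black ('scene',) [0.6127 0.2531] [-0.  0.] {'scene': 0.85}
cup red [ 0.5289 -0.2983] {'top': 1.09}
cup yellow [ 0.4807 -0.1357] {'top': 1.06}
cup green [ 0.6146 -0.2708] {'top': 1.13}
cup blue [ 0.5686 -0.1094] {'top': 1.06}
[ 0.54819974 -0.20357091  4.99941622] [ 0.4 -0.4  0.6 -0.7  0.8 -0.2 -1.8  1.3]
CUP blue [ 0.5683 -0.109 ]
CUP yellow [ 0.48   -0.1351]
CUP red [ 0.5281 -0.2981]
CUP green [ 0.6164 -0.2721]
```

```bash
python3 - <<'E'
from h import *
ims={n:cv2.imread(f"pics/{n}0.png")[:,:,::-1].copy() for n in C}
def col(n,x,ys):
    h=cv2.cvtColor(ims[n],cv2.COLOR_RGB2HSV); print(n,x,[(y,*h[y,x].tolist()) for y in ys])
col("top",245,range(155,182)); col("top",209,range(184,208)); col("scene",416,range(196,228,2)); col("top",160,range(190,212))
E
```

```text
top 245 [(155, 101, 10, 208), (156, 105, 10, 209), (157, 103, 9, 208), (158, 179, 52, 202), (159, 1, 167, 205), (160, 2, 170, 204), (161, 2, 167, 205), (162, 1, 166, 204), (163, 2, 165, 204), (164, 2, 166, 204), (165, 1, 164, 204), (166, 2, 164, 204), (167, 2, 163, 204), (168, 1, 167, 191), (169, 1, 128, 112), (170, 0, 75, 85), (171, 0, 75, 85), (172, 1, 79, 84), (173, 4, 66, 89), (174, 17, 25, 93), (175, 25, 17, 91), (176, 23, 25, 92), (177, 17, 24, 96), (178, 3, 85, 99), (179, 16, 43, 153), (180, 22, 27, 168), (181, 21, 29, 167)]
top 209 [(184, 103, 9, 208), (185, 105, 10, 209), (186, 101, 10, 208), (187, 29, 129, 180), (188, 31, 192, 206), (189, 31, 197, 206), (190, 31, 199, 204), (191, 31, 193, 205), (192, 31, 193, 205), (193, 31, 189, 206), (194, 31, 189, 206), (195, 31, 190, 205), (196, 31, 186, 206), (197, 31, 191, 206), (198, 31, 187, 206), (199, 28, 180, 173), (200, 20, 90, 99), (201, 19, 94, 100), (202, 22, 88, 99), (203, 24, 22, 115), (204, 23, 28, 157), (205, 22, 29, 170), (206, 21, 29, 170), (207, 20, 30, 171)]
scene 416 [(196, 17, 51, 135), (198, 29, 200, 216), (200, 29, 204, 215), (202, 29, 197, 217), (204, 29, 200, 216), (206, 29, 194, 216), (208, 26, 207, 185), (210, 23, 214, 144), (212, 23, 214, 142), (214, 23, 219, 141), (216, 23, 221, 143), (218, 24, 213, 139), (220, 23, 208, 140), (222, 24, 216, 138), (224, 21, 126, 130), (226, 8, 23, 120)]
top 160 [(190, 105, 10, 207), (191, 105, 10, 208), (192, 103, 9, 207), (193, 109, 31, 172), (194, 113, 106, 96), (195, 111, 139, 123), (196, 111, 146, 133), (197, 110, 149, 145), (198, 111, 142, 133), (199, 112, 143, 127), (200, 113, 101, 93), (201, 114, 69, 78), (202, 112, 76, 77), (203, 113, 71, 79), (204, 113, 72, 78), (205, 112, 78, 75), (206, 113, 42, 79), (207, 13, 21, 87), (208, 21, 31, 155), (209, 20, 34, 166), (210, 20, 32, 167), (211, 21, 32, 166)]
```

```bash
sed -i 's/(H>23)&(H<36)/(H>19)\&(H<36)\&(S>115)/' m.py; python3 - <<'E'
from m import *
ims={n:cv2.imread(f"pics/{n}0.png")[:,:,::-1].copy() for n in C}
S={"red":((362,216),(243,165)),"yellow":((417,212),(207,194)),"green":((392,177),(241,220)),"blue":((483,233),(154,199))}
for c,(s,t) in S.items():
    ms={"scene":roi(ims["scene"],c,s)}
    x1,f,a=fit(ms,.064,.102,.0155,(.5,.2))
    im=ims["top"].copy(); im[im.max(2)<125]=0 
    x2,f,b=fit({"top":roi(im,c,t)},.1015,.102,.0155,(.5,.2)); print(c,x1.round(4),x2.round(4),a,b,((x1+x2)/2).round(4))
E
```

```text
red [0.5877 0.1374] [0.5894 0.1386] {'scene': 0.85} {'top': 0.82} [0.5886 0.138 ]
yellow [0.5205 0.2085] [0.5224 0.2099] {'scene': 0.87} {'top': 0.87} [0.5215 0.2092]
green [0.4653 0.1331] [0.4685 0.1347] {'scene': 0.84} {'top': 0.77} [0.4669 0.1339]
blue [0.5081 0.3195] [0.5105 0.3207] {'scene': 0.85} {'top': 0.85} [0.5093 0.3201]
```

Measured stick positions, with the two views agreeing to about 2 mm:

| Item | x (m) | y (m) |
|---|---|---|
| red stick | .5886 | .1380 |
| yellow stick | .5215 | .2092 |
| green stick | .4669 | .1339 |
| blue stick | .5093 | .3201 |
| blue cup | .567 | -.110 |
| yellow cup | .479 | -.136 |
| red cup | .527 | -.299 |
| green cup | .615 | -.273 |

I'll turn to world yaw 0 so that the tool axes are (x, -y, -z), and go above green first.

```bash
python3 -m creep '[[[-0.035,-0.034,0],-8],[[-0.07,-0.068,0],-16],[[-0.105,-0.103,0],-24],[[-0.14,-0.137,0],-32],[[-0.175,-0.172,0],-40],[[-0.21,-0.206,0],-48],[[-0.245,-0.241,0],-56],[[-0.28,-0.275,0],-64],[[-0.315,-0.31,0],-66.9],[[-0.34,-0.335,0],-66.9]]' 0.055
python3 - <<'E'
from h import *
from scipy.spatial.transform import Rotation as R
o=bot.get_obs(); print(o["t"],o["tcp_pos"],R.from_quat(o["tool_rot"]).as_matrix().round(4),o["joint_positions"].round(2))
E
```

```text
t: 1.1
tcp_pos: [0.3907, -0.0592, 0.2312]
tool_rot: [1.0, 0.001, 0.0, -0.0]
contact_force: [0.3, -0.9, 0.9]
opening: 0.0549
1.1 [ 0.39069302 -0.05921588  0.23124586] [[ 1.0e+00  2.4e-03  1.0e-04]
 [ 2.4e-03 -1.0e+00  4.0e-04]
 [ 1.0e-04 -4.0e-04 -1.0e+00]] [-0.34  0.04 -0.55  0.98  0.    1.23]
```

```bash
python3 -m creep '[[[0.015,-0.039,0],0],[[0.03,-0.078,0],0],[[0.045,-0.117,0],0],[[0.06,-0.156,0],0],[[0.076,-0.194,0],0],[[0.076,-0.194,0.04],0],[[0.076,-0.194,0.08],0],[[0.076,-0.194,0.08],0],[[0.076,-0.194,0.08],0]]'
python3 - <<'E'
from h import *
print(bot.get_obs()["tcp_pos"].round(4))
for n in C: cv2.imwrite(f"pics/{n}1.png",cams.snapshot(n)[:,:,::-1])
a=cv2.imread("pics/scene1.png")[80:300,280:540];cv2.imwrite("pics/s1z.png",cv2.resize(a,None,fx=2.5,fy=2.5))
E
```

```text
t: 2.0
tcp_pos: [0.4659, 0.1319, 0.1513]
tool_rot: [1.0, -0.0, -0.001, 0.0]
contact_force: [0.8, 0.3, 1.0]
opening: 0.0552
[0.4659 0.1319 0.1513]
```

View pics/s1z.png

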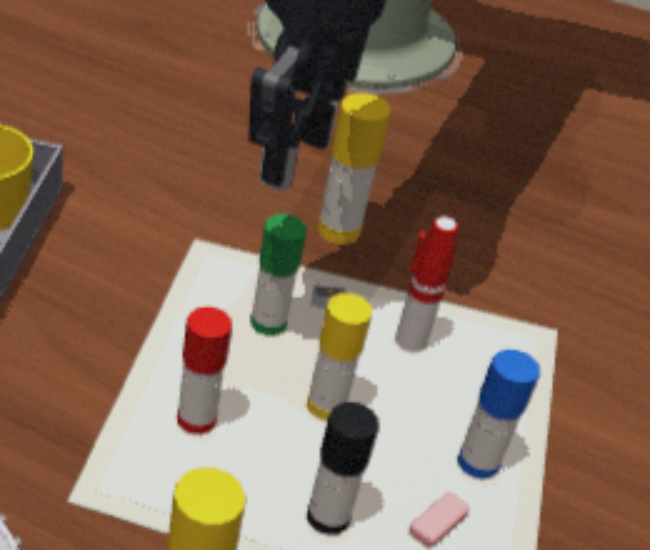

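The scene crop shows the gripper straight above the green cap (crop (284,245)), with the fingers clear of everything. Now descend and close.

```bash
python3 -m creep '[[[0.001,-0.002,0.03],0],[[0.001,-0.002,0.06],0],[[0.001,-0.002,0.085],0],[[0.001,-0.002,0.085],0],[[0.001,-0.002,0.085],0]]'; python3 -m creep '[[[0,0,0],0],[[0,0,0],0],[[0,0,0],0],[[0,0,0],0],[[0,0,0],0],[[0,0,0],0]]' 0.02
```

```text
t: 2.6
tcp_pos: [0.4688, 0.134, 0.0678]
tool_rot: [1.0, -0.0, 0.001, -0.0]
contact_force: [0.8, 0.5, 0.8]
opening: 0.0548
t: 3.2
tcp_pos: [0.4693, 0.1342, 0.0683]
tool_rot: [1.0, -0.0, 0.002, -0.0]
contact_force: [-0.5, -0.5, 6.5]
opening: 0.0295
```

```bash
python3 -m creep '[[[0,0,0],0],[[0,0,-0.01],0],[[0,0,-0.03],0],[[0,0,-0.06],0],[[0,0,-0.10],0],[[0,0,-0.14],0],[[0,0,-0.155],0],[[0,0,-0.155],0]]'
python3 - <<'E'
from h import *
print(bot.get_obs()["tcp_pos"].round(4),bot.get_obs()["opening"])
for n in C: cv2.imwrite(f"pics/{n}2.png",cams.snapshot(n)[:,:,::-1])
a=cv2.imread("pics/scene2.png")[20:260,280:540];cv2.imwrite("pics/s2z.png",cv2.resize(a,None,fx=2.4,fy=2.4))
E
```

```text
t: 4.0
tcp_pos: [0.4696, 0.1344, 0.2251]
tool_rot: [1.0, -0.0, 0.003, -0.0]
contact_force: [0.9, 0.7, 0.3]
opening: 0.0295
[0.4696 0.1344 0.2251] 0.029459789471408197
```

View pics/s2z.png

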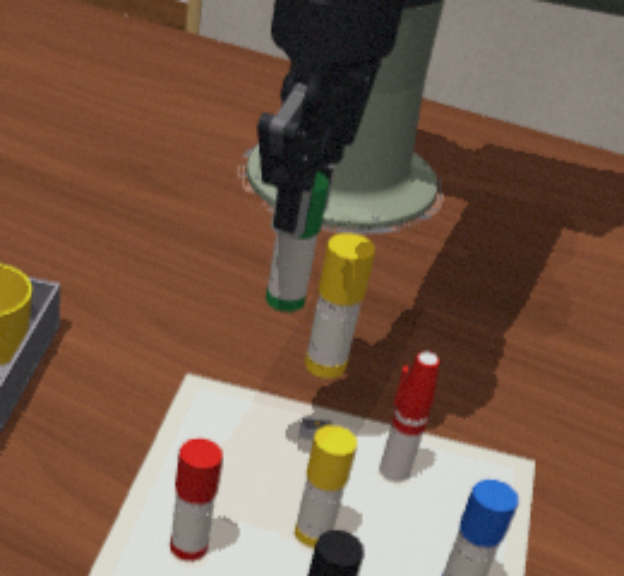

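The green stick hangs straight in the fingers (crop (290,250)). Carry it to the green cup.

```bash
python3 -m creep '[[[0.005,0.014,0],0],[[0.015,0.042,0],0],[[0.029,0.081,0],0],[[0.043,0.12,0],0],[[0.057,0.159,0],0],[[0.071,0.198,0],0],[[0.085,0.237,0],0],[[0.099,0.276,0],0],[[0.113,0.315,0],0],[[0.127,0.354,0],0]]'; python3 -m creep '[[[0.01,0.028,0],0],[[0.016,0.044,0],0],[[0.019,0.053,0],0],[[0.019,0.053,0],0],[[0.019,0.053,0],0]]'
python3 - <<'E'
from h import *
print(bot.get_obs()["tcp_pos"].round(4))
for n in C: cv2.imwrite(f"pics/{n}3.png",cams.snapshot(n)[:,:,::-1])
a=cv2.imread("pics/scene3.png")[20:230,100:360];b=cv2.imread("pics/top3.png")[100:310,290:490]
cv2.imwrite("pics/z3.png",cv2.resize(cv2.hconcat([a,b]),None,fx=1.7,fy=1.7))
E
```

```text
t: 5.1
tcp_pos: [0.5937, -0.2211, 0.2191]
tool_rot: [1.0, -0.0, -0.002, -0.001]
contact_force: [1.4, 0.1, 0.3]
opening: 0.0297
t: 5.6
tcp_pos: [0.6128, -0.2719, 0.2203]
tool_rot: [1.0, 0.0, -0.001, -0.001]
contact_force: [-0.0, 0.9, -0.6]
opening: 0.0296
[ 0.6128 -0.2719  0.2203]
```

View pics/z3.png

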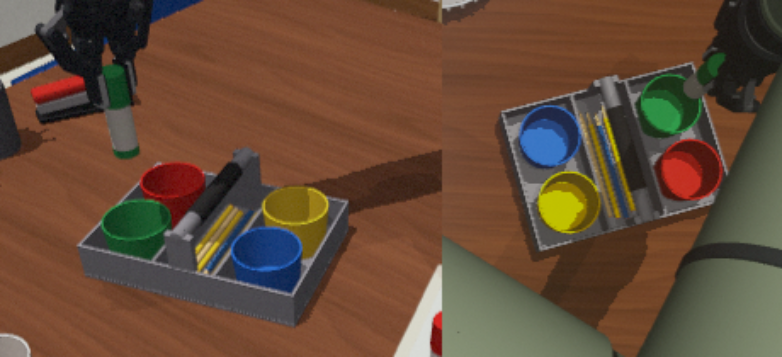

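```bash
python3 -m creep '[[[0.001,0.001,0.02],0],[[0.002,0.001,0.055],0],[[0.002,0.001,0.09],0],[[0.002,0.001,0.12],0],[[0.002,0.001,0.132],0],[[0.002,0.001,0.132],0],[[0.002,0.001,0.132],0]]'
python3 - <<'E'
from h import *
print(bot.get_obs()["tcp_pos"].round(4))
for n in C: cv2.imwrite(f"pics/{n}4.png",cams.snapshot(n)[:,:,::-1])
a=cv2.imread("pics/scene4.png")[60:220,130:320];b=cv2.imread("pics/top4.png")[120:280,320:480]
cv2.imwrite("pics/z4.png",cv2.resize(cv2.hconcat([a,b]),None,fx=2.2,fy=2.2))
E
```

```text
t: 6.4
tcp_pos: [0.6163, -0.274, 0.0908]
tool_rot: [1.0, 0.0, 0.001, 0.0]
contact_force: [-0.5, -0.3, 0.0]
opening: 0.0297
[ 0.6163 -0.274   0.0908]
```

View pics/z4.png

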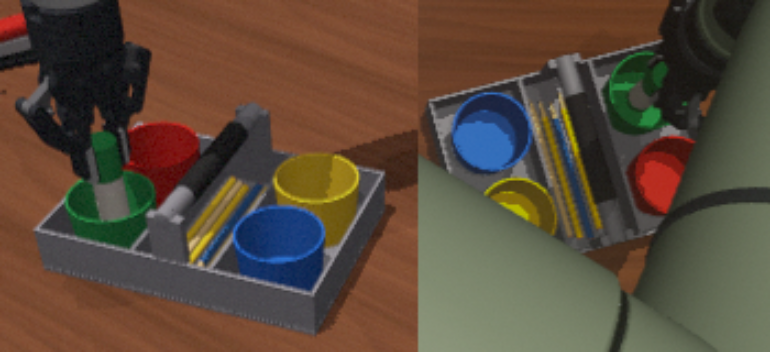

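Green stick is inside the cup (crop (112,195)), clear of the walls. Lower slowly until contact.

```bash
python3 -m creep '[[[0,0,0.006],0],[[0,0,0.01],0],[[0,0,0.013],0],[[0,0,0.013],0]]'; python3 -m creep '[[[0,0,0.001],0],[[0,0,0.002],0],[[0,0,0.002],0]]'
```

```text
t: 6.9
tcp_pos: [0.615, -0.2738, 0.0756]
tool_rot: [1.0, -0.0, -0.0, -0.0]
contact_force: [0.3, 0.1, -0.8]
opening: 0.0297
t: 7.2
tcp_pos: [0.6156, -0.2741, 0.0745]
tool_rot: [1.0, -0.0, 0.0, 0.0]
contact_force: [-0.3, -0.5, 0.4]
opening: 0.0297
```

```bash
python3 -m creep '[[[0,0,0.001],0],[[0,0,0.002],0],[[0,0,0.002],0]]'; python3 -m creep '[[[0,0,0.001],0],[[0,0,0.002],0],[[0,0,0.002],0]]'
```

```text
t: 7.5
tcp_pos: [0.6157, -0.2743, 0.0743]
tool_rot: [1.0, -0.0, 0.0, 0.001]
contact_force: [-4.8, 1.3, 11.3]
opening: 0.0296
t: 7.8
tcp_pos: [0.6158, -0.2745, 0.0743]
tool_rot: [1.0, -0.0, 0.001, 0.001]
contact_force: [-6.8, 2.9, 21.2]
opening: 0.0298
```

Contact was at TCP z≈.0745, as predicted. Relieve the force, then release.

```bash
python3 -m creep '[[[0,0,-0.001],0],[[0,0,-0.003],0],[[0,0,-0.003],0]]'; python3 -m creep '[[[0,0,0],0],[[0,0,0],0],[[0,0,0],0],[[0,0,0],0],[[0,0,0],0]]' 0.055;  python3 -m creep '[[[0,0,-0.01],0],[[0,0,-0.04],0],[[0,0,-0.08],0],[[0,0,-0.12],0],[[0,0,-0.148],0],[[0,0,-0.148],0]]'
python3 - <<'E'
from h import *
for n in C: cv2.imwrite(f"pics/{n}5.png",cams.snapshot(n)[:,:,::-1])
a=cv2.imread("pics/scene5.png")[60:220,130:320];b=cv2.imread("pics/top5.png")[120:280,320:480]
cv2.imwrite("pics/z5.png",cv2.resize(cv2.hconcat([a,b]),None,fx=2.2,fy=2.2))
E
```

```text
t: 8.1
tcp_pos: [0.6159, -0.2743, 0.0744]
tool_rot: [1.0, -0.0, 0.001, 0.0]
contact_force: [-2.4, 0.8, 7.1]
opening: 0.0299
t: 8.6
tcp_pos: [0.6153, -0.2739, 0.0729]
tool_rot: [1.0, -0.0, -0.0, -0.0]
contact_force: [-0.7, 0.6, -0.1]
opening: 0.0555
t: 9.2
tcp_pos: [0.618, -0.2754, 0.2278]
tool_rot: [1.0, -0.0, 0.004, 0.002]
contact_force: [1.7, -0.6, 0.6]
opening: 0.0547
```

View pics/z5.png

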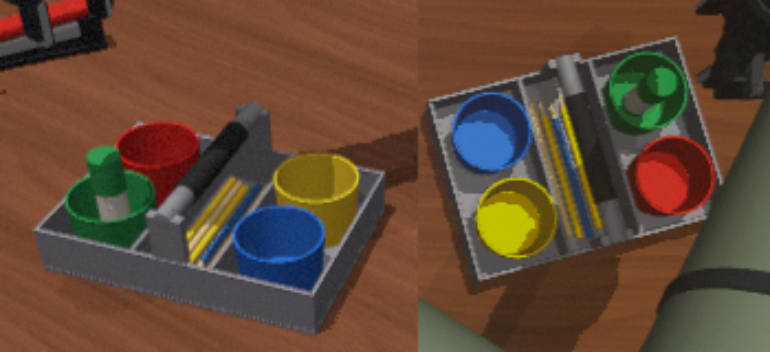

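Green stands in the green cup (top crop (655,90)). Next is red at (.5886,.138).

```bash
python3 -m creep '[[[-0.003,-0.04,0],0],[[-0.006,-0.085,0],0],[[-0.009,-0.13,0],0],[[-0.012,-0.175,0],0],[[-0.015,-0.22,0],0],[[-0.018,-0.265,0],0],[[-0.021,-0.31,0],0],[[-0.024,-0.355,0],0],[[-0.026,-0.395,0],0],[[-0.027,-0.412,0],0]]'; python3 -m creep '[[[0,0,0.04],0],[[0,0,0.07],0],[[0,0,0.07],0],[[0,0,0.07],0]]'
python3 - <<'E'
from h import *
print(bot.get_obs()["tcp_pos"].round(4))
for n in C: cv2.imwrite(f"pics/{n}6.png",cams.snapshot(n)[:,:,::-1])
a=cv2.imread("pics/scene6.png")[80:300,280:540];cv2.imwrite("pics/z6.png",cv2.resize(a,None,fx=2.4,fy=2.4))
E
```

```text
t: 10.3
tcp_pos: [0.5869, 0.1413, 0.2197]
tool_rot: [1.0, 0.002, -0.002, -0.0]
contact_force: [0.6, -0.0, -0.6]
opening: 0.0548
t: 10.7
tcp_pos: [0.5879, 0.1374, 0.1507]
tool_rot: [1.0, -0.001, -0.001, 0.0]
contact_force: [-1.2, 0.8, -0.2]
opening: 0.0554
[0.5879 0.1374 0.1507]
```

View pics/z6.png

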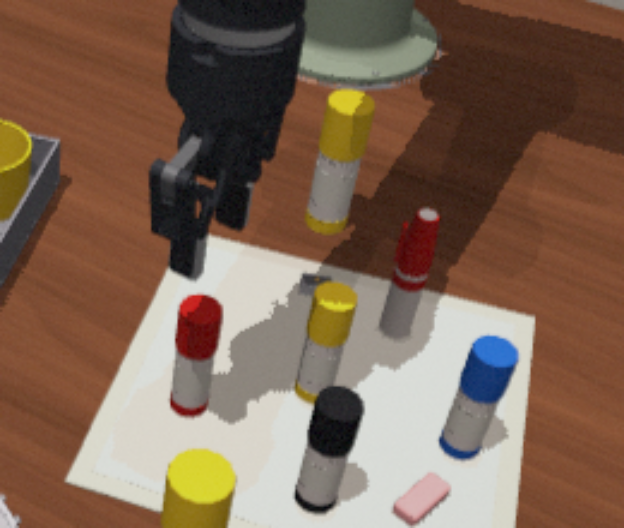

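The gripper is above the red blunt cap (crop (200,325)); the marker at (420,245) is well away. Descend and grip.

```bash
python3 -m creep '[[[0.001,-0.001,0.03],0],[[0.001,-0.001,0.06],0],[[0.001,-0.001,0.083],0],[[0.001,-0.001,0.083],0],[[0.001,-0.001,0.083],0]]'; python3 -m creep '[[[0,0,0],0],[[0,0,0],0],[[0,0,0],0],[[0,0,0],0],[[0,0,0],0],[[0,0,0],0]]' 0.02; python3 -m creep '[[[0,0,0],0],[[0,0,-0.01],0],[[0,0,-0.03],0],[[0,0,-0.06],0],[[0,0,-0.10],0],[[0,0,-0.14],0],[[0,0,-0.155],0],[[0,0,-0.155],0]]'
python3 - <<'E'
from h import *
print(bot.get_obs()["tcp_pos"].round(4))
for n in C: cv2.imwrite(f"pics/{n}7.png",cams.snapshot(n)[:,:,::-1])
a=cv2.imread("pics/scene7.png")[30:290,280:540];cv2.imwrite("pics/z7.png",cv2.resize(a,None,fx=2.2,fy=2.2))
E
```

```text
t: 11.3
tcp_pos: [0.5906, 0.1389, 0.0698]
tool_rot: [1.0, -0.0, 0.001, -0.0]
contact_force: [-0.1, 0.0, 0.9]
opening: 0.0548
t: 11.9
tcp_pos: [0.5911, 0.1392, 0.0705]
tool_rot: [1.0, -0.0, 0.002, -0.0]
contact_force: [0.0, -1.4, 5.6]
opening: 0.0297
t: 12.7
tcp_pos: [0.5916, 0.1393, 0.2275]
tool_rot: [1.0, -0.0, 0.003, -0.0]
contact_force: [-1.1, 0.4, -0.3]
opening: 0.0297
[0.5916 0.1393 0.2275]
```

View pics/z7.png

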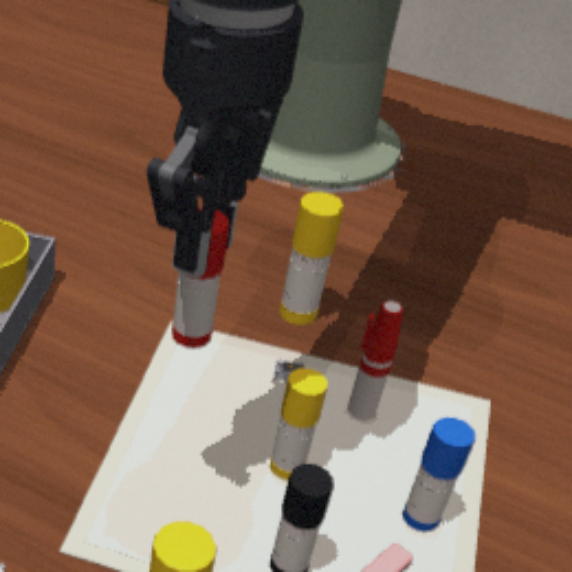

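Red is held upright (crop (195,290)). Carry it to the red cup.

```bash
python3 -m creep '[[[-0.002,0.014,0],0],[[-0.006,0.042,0],0],[[-0.012,0.084,0],0],[[-0.018,0.126,0],0],[[-0.024,0.168,0],0],[[-0.03,0.21,0],0],[[-0.036,0.252,0],0],[[-0.042,0.294,0],0],[[-0.048,0.336,0],0],[[-0.054,0.378,0],0]]'; python3 -m creep '[[[-0.005,0.035,0],0],[[-0.008,0.052,0],0],[[-0.0085,0.06,0],0],[[-0.0085,0.06,0],0],[[-0.0085,0.06,0.03],0],[[-0.0085,0.06,0.065],0],[[-0.0085,0.06,0.1],0],[[-0.0085,0.06,0.12],0],[[-0.0085,0.06,0.12],0],[[-0.0085,0.06,0.12],0]]'
python3 - <<'E'
from h import *
print(bot.get_obs()["tcp_pos"].round(4))
for n in C: cv2.imwrite(f"pics/{n}8.png",cams.snapshot(n)[:,:,::-1])
a=cv2.imread("pics/scene8.png")[40:220,130:320];b=cv2.imread("pics/top8.png")[110:290,320:480]
cv2.imwrite("pics/z8.png",cv2.resize(cv2.hconcat([a,b]),None,fx=2.2,fy=2.2))
E
```

```text
t: 13.8
tcp_pos: [0.5334, -0.2409, 0.2216]
tool_rot: [1.0, -0.001, -0.001, -0.001]
contact_force: [1.4, -0.4, 0.0]
opening: 0.0296
t: 14.8
tcp_pos: [0.5273, -0.2976, 0.1036]
tool_rot: [1.0, 0.001, -0.0, -0.0]
contact_force: [-0.5, -0.8, -0.3]
opening: 0.0297
[ 0.5273 -0.2976  0.1036]
```

View pics/z8.png

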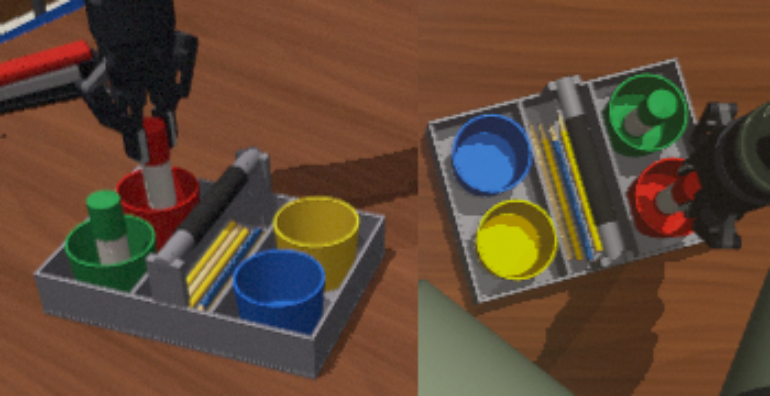

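The red stick is entering the red cup centrally (crop (160,185)) and the fingers are clear of green. Lower to contact.

```bash
python3 -m creep '[[[0,0.001,0.01],0],[[0,0.001,0.018],0],[[0,0.001,0.023],0],[[0,0.001,0.025],0],[[0,0.001,0.025],0]]'; python3 -m creep '[[[0,0,0.001],0],[[0,0,0.002],0],[[0,0,0.002],0]]';python3 -m creep '[[[0,0,0.001],0],[[0,0,0.002],0],[[0,0,0.002],0]]'
```

```text
t: 15.4
tcp_pos: [0.5266, -0.2998, 0.0777]
tool_rot: [1.0, -0.0, -0.0, -0.0]
contact_force: [0.1, -0.4, -0.1]
opening: 0.0294
t: 15.7
tcp_pos: [0.5271, -0.3001, 0.0767]
tool_rot: [1.0, -0.0, 0.0, 0.0]
contact_force: [-0.1, 0.5, 0.7]
opening: 0.0295
t: 16.0
tcp_pos: [0.5273, -0.3005, 0.0765]
tool_rot: [1.0, -0.0, 0.001, 0.001]
contact_force: [-3.4, 1.1, 12.9]
opening: 0.0295
```

```bash
python3 -m creep '[[[0,0,-0.001],0],[[0,0,-0.001],0]]'; python3 -m creep '[[[0,0,0],0],[[0,0,0],0],[[0,0,0],0],[[0,0,0],0],[[0,0,0],0]]' 0.055;  python3 -m creep '[[[0,0,-0.01],0],[[0,0,-0.04],0],[[0,0,-0.08],0],[[0,0,-0.12],0],[[0,0,-0.146],0],[[0,0,-0.146],0]]'
python3 - <<'E'
from h import *
print(bot.get_obs()["tcp_pos"].round(4))
for n in C: cv2.imwrite(f"pics/{n}9.png",cams.snapshot(n)[:,:,::-1])
a=cv2.imread("pics/scene9.png")[60:220,130:320];b=cv2.imread("pics/top9.png")[120:280,320:480]
cv2.imwrite("pics/z9.png",cv2.resize(cv2.hconcat([a,b]),None,fx=2.2,fy=2.2))
E
```

```text
t: 16.2
tcp_pos: [0.5273, -0.3003, 0.0766]
tool_rot: [1.0, -0.0, 0.0, 0.001]
contact_force: [-1.8, 0.2, 7.7]
opening: 0.0297
t: 16.7
tcp_pos: [0.5269, -0.2999, 0.075]
tool_rot: [1.0, -0.0, -0.0, -0.0]
contact_force: [0.3, -0.6, 0.4]
opening: 0.0547
t: 17.3
tcp_pos: [0.5292, -0.3015, 0.2269]
tool_rot: [1.0, -0.0, 0.004, 0.003]
contact_force: [0.1, -0.4, 0.5]
opening: 0.0549
[ 0.5292 -0.3015  0.2269]
```

View pics/z9.png

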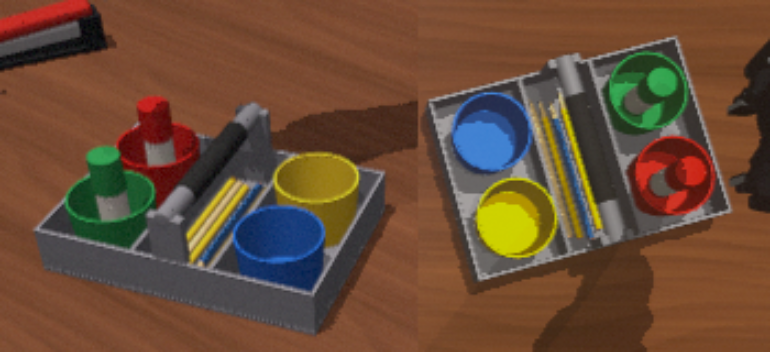

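Red stands in the red cup. Next is the mat's yellow at (.5215,.2092).

```bash
python3 -m creep '[[[0,-0.03,0],0],[[0,-0.075,0],0],[[0,-0.12,0],0],[[-0.001,-0.165,0],0],[[-0.002,-0.21,0],0],[[-0.002,-0.255,0],0],[[-0.003,-0.3,0],0],[[-0.003,-0.345,0],0],[[-0.004,-0.39,0],0],[[-0.004,-0.435,0],0]]'; python3 -m creep '[[[-0.001,-0.045,0],0],[[-0.0015,-0.07,0],0],[[-0.0015,-0.074,0],0],[[-0.0015,-0.074,0.04],0],[[-0.0015,-0.074,0.07],0],[[-0.0015,-0.074,0.07],0],[[-0.0015,-0.074,0.07],0]]'
python3 - <<'E'
from h import *
print(bot.get_obs()["tcp_pos"].round(4))
for n in C: cv2.imwrite(f"pics/{n}10.png",cams.snapshot(n)[:,:,::-1])
a=cv2.imread("pics/scene10.png")[80:300,280:540];cv2.imwrite("pics/z10.png",cv2.resize(a,None,fx=2.4,fy=2.4))
E
```

```text
t: 18.4
tcp_pos: [0.5216, 0.1367, 0.2197]
tool_rot: [1.0, -0.0, -0.001, 0.0]
contact_force: [1.2, -0.0, 0.6]
opening: 0.0554
t: 19.1
tcp_pos: [0.5209, 0.2081, 0.1508]
tool_rot: [1.0, -0.001, -0.001, 0.0]
contact_force: [0.1, -0.4, 0.6]
opening: 0.0548
[0.5209 0.2081 0.1508]
```

View pics/z10.png

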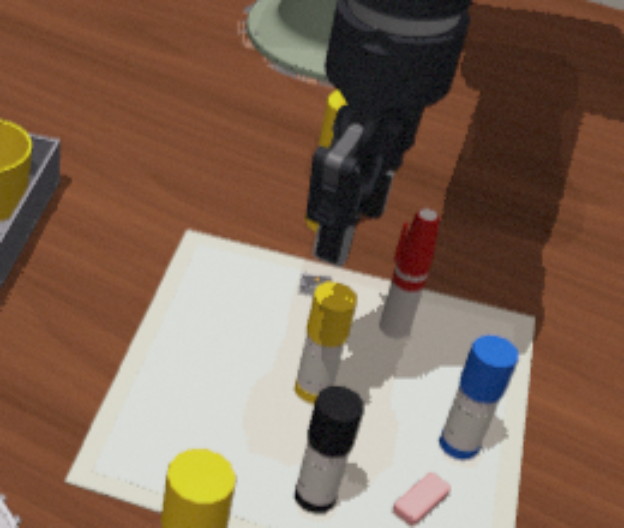

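Above the on-mat yellow (crop (332,315)). The marker, at least 70 mm away, clears the ~42 mm finger half-width. Go down and grip.

```bash
python3 -m creep '[[[0,-0.001,0.03],0],[[0,-0.001,0.06],0],[[0,-0.001,0.083],0],[[0,-0.001,0.083],0],[[0,-0.001,0.083],0]]'; python3 -m creep '[[[0,0,0],0],[[0,0,0],0],[[0,0,0],0],[[0,0,0],0],[[0,0,0],0],[[0,0,0],0]]' 0.02; python3 -m creep '[[[0,0,0],0],[[0,0,-0.01],0],[[0,0,-0.03],0],[[0,0,-0.06],0],[[0,0,-0.10],0],[[0,0,-0.14],0],[[0,0,-0.155],0],[[0,0,-0.155],0]]'
python3 - <<'E'
from h import *
print(bot.get_obs()["tcp_pos"].round(4))
for n in C: cv2.imwrite(f"pics/{n}11.png",cams.snapshot(n)[:,:,::-1])
a=cv2.imread("pics/scene11.png")[30:290,280:540];cv2.imwrite("pics/z11.png",cv2.resize(a,None,fx=2.2,fy=2.2))
E
```

```text
t: 19.7
tcp_pos: [0.5226, 0.2101, 0.0697]
tool_rot: [1.0, -0.0, 0.001, -0.0]
contact_force: [-0.0, -0.5, 0.6]
opening: 0.0552
t: 20.3
tcp_pos: [0.5232, 0.2105, 0.0704]
tool_rot: [1.0, -0.0, 0.002, -0.0]
contact_force: [-0.2, 0.2, 6.3]
opening: 0.0298
t: 21.1
tcp_pos: [0.5235, 0.2106, 0.2272]
tool_rot: [1.0, -0.0, 0.003, -0.001]
contact_force: [-0.2, 0.5, -0.5]
opening: 0.0292
[0.5235 0.2106 0.2272]
```

View pics/z11.png

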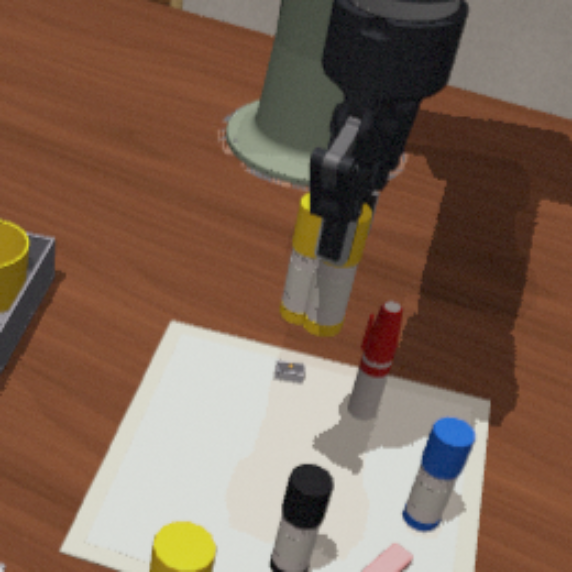

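Yellow is held. Carry it to the yellow cup.

```bash
python3 -m creep '[[[-0.002,0.015,0],0],[[-0.005,0.042,0],0],[[-0.01,0.084,0],0],[[-0.016,0.126,0],0],[[-0.021,0.168,0],0],[[-0.026,0.21,0],0],[[-0.031,0.252,0],0],[[-0.036,0.294,0],0],[[-0.041,0.328,0],0],[[-0.043,0.345,0],0]]'; python3 -m creep '[[[0,0,0],0],[[0,0,0],0],[[0,0,0.03],0],[[0,0,0.065],0],[[0,0,0.1],0],[[0,0,0.12],0],[[0,0,0.12],0],[[0,0,0.12],0]]'
python3 - <<'E'
from h import *
print(bot.get_obs()["tcp_pos"].round(4))
for n in C: cv2.imwrite(f"pics/{n}12.png",cams.snapshot(n)[:,:,::-1])
a=cv2.imread("pics/scene12.png")[40:220,130:320];b=cv2.imread("pics/top12.png")[110:290,320:480]
cv2.imwrite("pics/z12.png",cv2.resize(cv2.hconcat([a,b]),None,fx=2.2,fy=2.2))
E
```

```text
t: 22.2
tcp_pos: [0.4763, -0.1378, 0.2217]
tool_rot: [1.0, -0.002, -0.002, -0.0]
contact_force: [-0.3, 0.9, -0.2]
opening: 0.0294
t: 23.0
tcp_pos: [0.4783, -0.134, 0.1033]
tool_rot: [1.0, 0.001, -0.001, -0.0]
contact_force: [0.5, -0.6, 0.7]
opening: 0.0297
[ 0.4783 -0.134   0.1033]
```

View pics/z12.png

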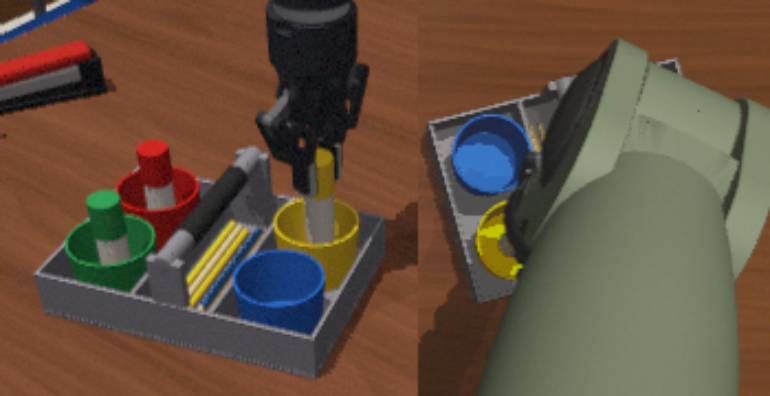

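Yellow is inside the yellow cup's rim (crop (318,205)). Lower to contact.

```bash
python3 -m creep '[[[0,0.001,0.01],0],[[0,0.001,0.018],0],[[0,0.001,0.023],0],[[0,0.001,0.025],0],[[0,0.001,0.025],0]]'; python3 -m creep '[[[0,0,0.001],0],[[0,0,0.002],0],[[0,0,0.002],0]]';python3 -m creep '[[[0,0,0.001],0],[[0,0,0.002],0],[[0,0,0.002],0]]'
```

```text
t: 23.6
tcp_pos: [0.4781, -0.1358, 0.0778]
tool_rot: [1.0, -0.0, -0.0, -0.0]
contact_force: [-0.0, 0.9, -0.4]
opening: 0.0296
t: 23.9
tcp_pos: [0.4787, -0.136, 0.0765]
tool_rot: [1.0, -0.0, 0.0, 0.0]
contact_force: [-0.5, 1.1, -0.5]
opening: 0.0292
t: 24.2
tcp_pos: [0.4789, -0.1363, 0.0763]
tool_rot: [1.0, -0.0, 0.001, 0.001]
contact_force: [-5.5, 1.2, 18.8]
opening: 0.0295
```

```bash
python3 -m creep '[[[0,0,-0.001],0],[[0,0,-0.001],0]]'; python3 -m creep '[[[0,0,0],0],[[0,0,0],0],[[0,0,0],0],[[0,0,0],0],[[0,0,0],0]]' 0.055;  python3 -m creep '[[[0,0,-0.01],0],[[0,0,-0.04],0],[[0,0,-0.08],0],[[0,0,-0.12],0],[[0,0,-0.146],0],[[0,0,-0.146],0]]'
python3 - <<'E'
from h import *
print(bot.get_obs()["tcp_pos"].round(4))
for n in C: cv2.imwrite(f"pics/{n}13.png",cams.snapshot(n)[:,:,::-1])
a=cv2.imread("pics/scene13.png")[60:220,130:320];b=cv2.imread("pics/scene13.png")[110:270,360:510]
cv2.imwrite("pics/z13.png",cv2.resize(cv2.hconcat([a,b]),None,fx=2.2,fy=2.2))
E
```

```text
t: 24.4
tcp_pos: [0.4788, -0.1362, 0.0764]
tool_rot: [1.0, -0.0, 0.0, 0.0]
contact_force: [-2.5, 1.4, 10.1]
opening: 0.0291
t: 24.9
tcp_pos: [0.4784, -0.1359, 0.0751]
tool_rot: [1.0, -0.0, -0.0, -0.0]
contact_force: [0.2, -0.1, 0.8]
opening: 0.0548
t: 25.5
tcp_pos: [0.4809, -0.137, 0.2261]
tool_rot: [1.0, -0.0, 0.004, 0.002]
contact_force: [0.3, 1.1, -0.1]
opening: 0.0552
[ 0.4809 -0.137   0.2261]
```

View pics/z13.png

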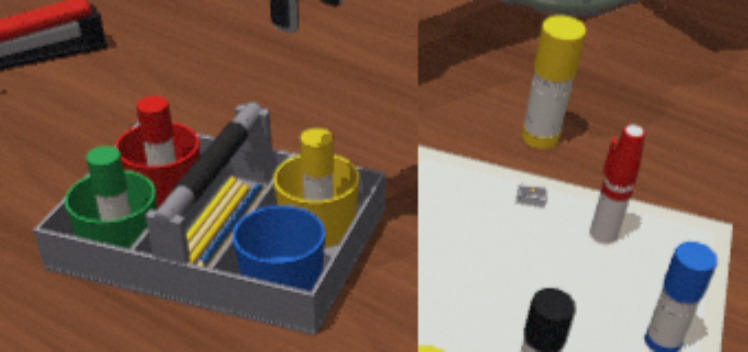

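Yellow stands in its cup. Last is blue at (.5093,.3201).

```bash
python3 -m creep '[[[0.002,-0.03,0],0],[[0.005,-0.075,0],0],[[0.008,-0.12,0],0],[[0.011,-0.165,0],0],[[0.014,-0.21,0],0],[[0.017,-0.255,0],0],[[0.02,-0.3,0],0],[[0.023,-0.345,0],0],[[0.026,-0.39,0],0],[[0.029,-0.43,0],0]]'; python3 -m creep '[[[0.002,-0.026,0],0],[[0.002,-0.026,0],0],[[0.002,-0.026,0.04],0],[[0.002,-0.026,0.07],0],[[0.002,-0.026,0.07],0],[[0.002,-0.026,0.07],0]]'
python3 - <<'E'
from h import *
print(bot.get_obs()["tcp_pos"].round(4))
for n in C: cv2.imwrite(f"pics/{n}14.png",cams.snapshot(n)[:,:,::-1])
a=cv2.imread("pics/scene14.png")[80:300,300:560];cv2.imwrite("pics/z14.png",cv2.resize(a,None,fx=2.4,fy=2.4))
E
```

```text
t: 26.6
tcp_pos: [0.5064, 0.2959, 0.2194]
tool_rot: [1.0, 0.0, -0.001, 0.001]
contact_force: [1.3, -0.7, -0.3]
opening: 0.0549
t: 27.2
tcp_pos: [0.5089, 0.319, 0.1506]
tool_rot: [1.0, -0.001, -0.001, 0.001]
contact_force: [0.8, -0.2, 0.7]
opening: 0.0551
[0.5089 0.319  0.1506]
```

View pics/z14.png

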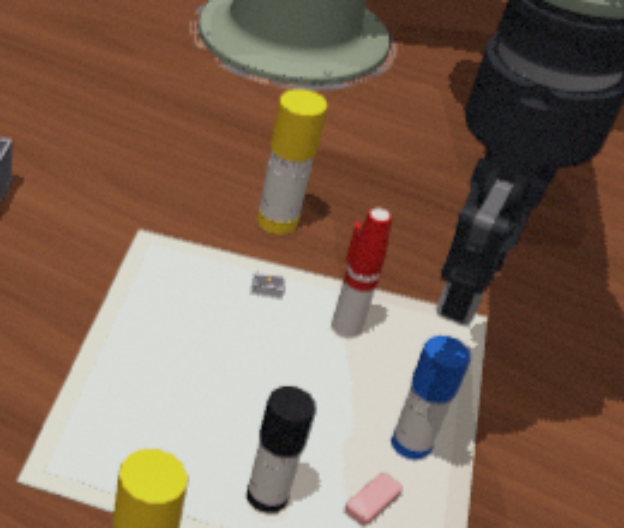

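Above the blue cap (crop (442,370)), with the marker and black well clear. Grip.

```bash
python3 -m creep '[[[0,-0.001,0.03],0],[[0,-0.001,0.06],0],[[0,-0.001,0.083],0],[[0,-0.001,0.083],0],[[0,-0.001,0.083],0]]'; python3 -m creep '[[[0,0,0],0],[[0,0,0],0],[[0,0,0],0],[[0,0,0],0],[[0,0,0],0],[[0,0,0],0]]' 0.02; python3 -m creep '[[[0,0,0],0],[[0,0,-0.01],0],[[0,0,-0.03],0],[[0,0,-0.06],0],[[0,0,-0.10],0],[[0,0,-0.14],0],[[0,0,-0.155],0],[[0,0,-0.155],0]]'
python3 - <<'E'
from h import *
print(bot.get_obs()["tcp_pos"].round(4))
for n in C: cv2.imwrite(f"pics/{n}15.png",cams.snapshot(n)[:,:,::-1])
a=cv2.imread("pics/scene15.png")[30:290,300:560];cv2.imwrite("pics/z15.png",cv2.resize(a,None,fx=2.2,fy=2.2))
E
```

```text
t: 27.8
tcp_pos: [0.5106, 0.3213, 0.0698]
tool_rot: [1.0, -0.0, 0.001, -0.0]
contact_force: [0.7, -0.3, 1.5]
opening: 0.055
t: 28.4
tcp_pos: [0.5111, 0.3218, 0.0705]
tool_rot: [1.0, -0.0, 0.002, -0.001]
contact_force: [-0.3, -0.2, 6.7]
opening: 0.0294
t: 29.2
tcp_pos: [0.5114, 0.322, 0.2274]
tool_rot: [1.0, -0.0, 0.003, -0.001]
contact_force: [0.3, -0.2, -1.4]
opening: 0.0293
[0.5114 0.322  0.2274]
```

View pics/z15.png

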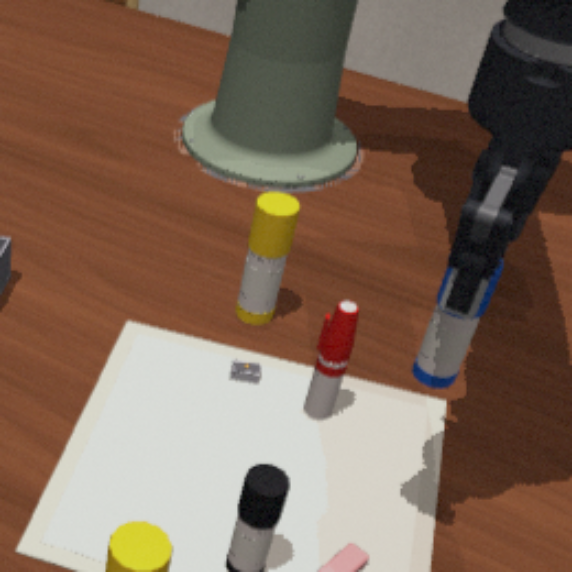

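Blue is held. Carry it to the blue cup.

```bash
python3 -m creep '[[[0.002,0.015,0],0],[[0.006,0.042,0],0],[[0.011,0.084,0],0],[[0.017,0.126,0],0],[[0.022,0.168,0],0],[[0.028,0.21,0],0],[[0.034,0.254,0],0],[[0.04,0.298,0],0],[[0.046,0.342,0],0],[[0.052,0.386,0],0]]'; python3 -m creep '[[[0.004,0.034,0],0],[[0.005,0.044,0],0],[[0.005,0.044,0],0],[[0.005,0.044,0.03],0],[[0.005,0.044,0.065],0],[[0.005,0.044,0.1],0],[[0.005,0.044,0.12],0],[[0.005,0.044,0.12],0],[[0.005,0.044,0.12],0]]'
python3 - <<'E'
from h import *
print(bot.get_obs()["tcp_pos"].round(4))
for n in C: cv2.imwrite(f"pics/{n}16.png",cams.snapshot(n)[:,:,::-1])
a=cv2.imread("pics/scene16.png")[40:220,130:320];b=cv2.imread("pics/top16.png")[110:290,320:480]
cv2.imwrite("pics/z16.png",cv2.resize(cv2.hconcat([a,b]),None,fx=2.2,fy=2.2))
E
```

```text
t: 30.3
tcp_pos: [0.56, -0.0675, 0.2216]
tool_rot: [1.0, -0.001, -0.002, -0.0]
contact_force: [1.0, 0.0, -0.5]
opening: 0.0294
t: 31.2
tcp_pos: [0.566, -0.1077, 0.1033]
tool_rot: [1.0, 0.001, -0.001, -0.0]
contact_force: [0.2, -0.6, 0.1]
opening: 0.0298
[ 0.566  -0.1077  0.1033]
```

View pics/z16.png

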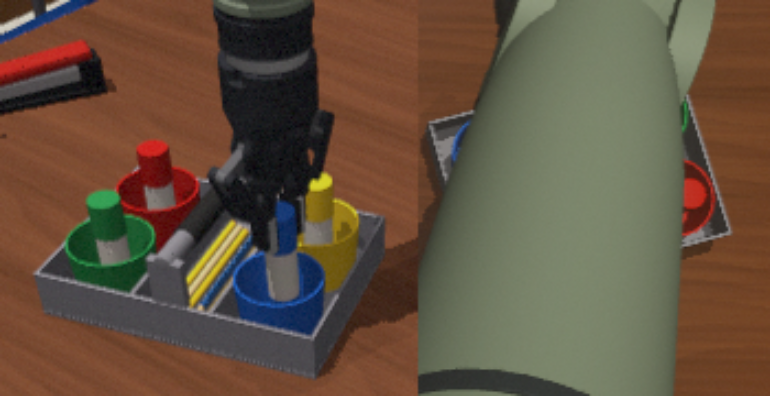

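Blue is inside the blue cup (crop (283,270)). Lower to contact.

```bash
python3 -m creep '[[[0,0.001,0.01],0],[[0,0.001,0.018],0],[[0,0.001,0.023],0],[[0,0.001,0.025],0],[[0,0.001,0.025],0]]'; python3 -m creep '[[[0,0,0.001],0],[[0,0,0.002],0],[[0,0,0.002],0]]';python3 -m creep '[[[0,0,0.001],0],[[0,0,0.002],0],[[0,0,0.002],0]]'
```

```text
t: 31.8
tcp_pos: [0.5662, -0.1099, 0.0778]
tool_rot: [1.0, -0.0, -0.0, -0.0]
contact_force: [0.2, 0.2, -0.9]
opening: 0.0296
t: 32.1
tcp_pos: [0.5668, -0.11, 0.0766]
tool_rot: [1.0, -0.0, 0.0, 0.0]
contact_force: [-0.1, 0.3, 1.9]
opening: 0.03
t: 32.4
tcp_pos: [0.5669, -0.1102, 0.0765]
tool_rot: [1.0, -0.0, 0.001, 0.001]
contact_force: [-5.3, 1.2, 15.4]
opening: 0.03
```

```bash
python3 -m creep '[[[0,0,-0.001],0],[[0,0,-0.001],0]]'; python3 -m creep '[[[0,0,0],0],[[0,0,0],0],[[0,0,0],0],[[0,0,0],0],[[0,0,0],0]]' 0.055;  python3 -m creep '[[[0,0,-0.01],0],[[0,0,-0.04],0],[[0,0,-0.08],0],[[0,0,-0.12],0],[[0,0,-0.146],0],[[-0.04,0,-0.146],0],[[-0.08,0,-0.146],0],[[-0.12,0,-0.146],0],[[-0.16,0,-0.146],0],[[-0.2,0,-0.146],0]]'; python3 -m creep '[[[0,0.04,0],0],[[0,0.08,0],0],[[0,0.12,0],0],[[0,0.16,0],0],[[0,0.2,0],0],[[0,0.2,0],0],[[0,0.2,0],0]]'
python3 - <<'E'
from m import *
ims={n:cams.snapshot(n) for n in C}
for n in C: cv2.imwrite(f"pics/{n}17.png",ims[n][:,:,::-1])
a=ims["scene"][60:220,130:320];b=ims["top"][120:280,320:480]
cv2.imwrite("pics/z17.png",cv2.resize(cv2.hconcat([a,b]),None,fx=2.2,fy=2.2)[:,:,::-1])
old={n:cv2.imread(f"pics/{n}0.png")[:,:,::-1].copy() for n in C}
for k,q in(("then",old),("now",ims)):
    print(k,fit({n:roi(q[n],"black",{"scene":(419,255),"top":(190,153)}[n]) for n in C},.064,.102,.0155,(.6,.25))[0].round(4), mh(roi(q["scene"],"red",(453,182)))[0])
E
```

```text
t: 32.6
tcp_pos: [0.5669, -0.1102, 0.0765]
tool_rot: [1.0, -0.0, 0.001, 0.0]
contact_force: [-1.9, 0.7, 8.8]
opening: 0.0295
t: 33.1
tcp_pos: [0.5664, -0.1099, 0.0751]
tool_rot: [1.0, -0.0, -0.0, -0.0]
contact_force: [1.3, -0.1, 1.0]
opening: 0.055
t: 34.1
tcp_pos: [0.3651, -0.1097, 0.2219]
tool_rot: [1.0, 0.0, 0.0, 0.0]
contact_force: [-0.8, 0.5, 0.6]
opening: 0.0552
t: 34.8
tcp_pos: [0.3661, -0.3103, 0.2215]
tool_rot: [1.0, -0.001, 0.0, -0.0]
contact_force: [0.8, 0.2, -0.5]
opening: 0.0546
then [0.6134 0.2535] [453.45290386 181.20204978]
now [0.6135 0.2535] [453.4132948  181.22591522]
```

View pics/z17.png

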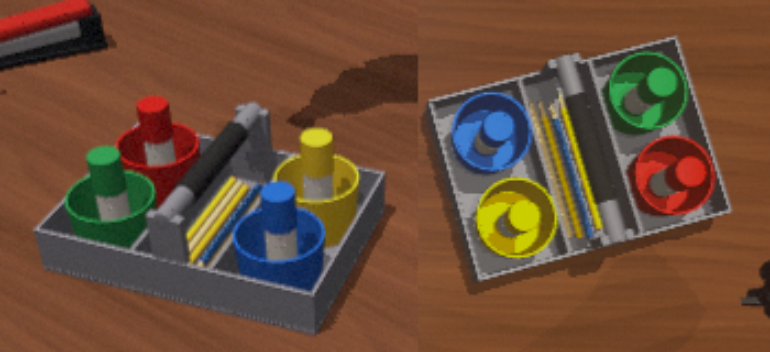

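View pics/scene17.png

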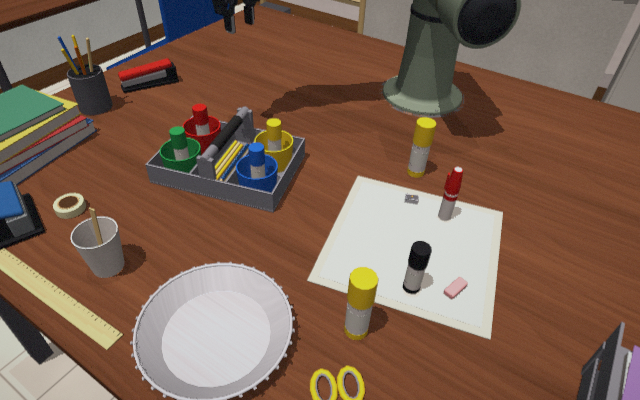

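The pictures show all four sticks upright in the cups of their own colours: scene green (178,145), red (200,122), yellow (274,140) and blue (257,165). Black and the marker haven't moved. Handing in.

```bash
python3 -c "
from station import bot
print(bot.sign_off())"
```

```text
the job is handed in; nothing more can be done
None
```

I stood the green, red, yellow and blue glue sticks upright in the cups of their own colours and handed the job in at about 35 s of the 112 s allowed. The sign-off gives no verdict.

- **Setting down:** I lowered each stick until the force reading showed it on the cup floor, at the height predicted for its grasp, and only then opened the fingers. The force peaked at about 21 N. Nothing was dropped.
- **Which yellow:** I took the yellow stick on the mat. The two larger yellow ones standing off the mat stayed where they were.
- **Last checks:** The final pictures show all four sticks upright and released, with the arm clear. The black-capped stick measured 0.1 mm from its start, and the marker's cap was within 0.1 pixel of its starting place in the scene camera.
- **Limits of the checks:** No check failed. The two cameras disagreed by 2 to 4 mm on the sticks' starting positions. I judged how centred the sticks are from the arm's position and the pictures, without a separate final measurement. The limit is 24 mm from the cup's axis.

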